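Bring the air-bearing trolley to the index mark

TASK

The heavy work trolley floats almost without friction on its air rail. Set it moving by pushing lightly, with the fingers standing between its two sprung buffers and touching nothing of it but the buffers, then brake it so that it comes to a standstill with its pointer opposite the pointed blade of the index block, without its running into either end stop. Do not grip it; leave it standing there by itself, with the hand clear, and leave the jar and the can alone.

Things in the scene. Friction and masses are not known exactly. Their poses are not given: they have to be found in the camera images.
- rail: Aluminium air rail fixed on the bench, 840 mm long (its y axis), 160 mm wide (x -50 to +110), 43 mm high, with dark steel end stops 115 mm high. Yaw varies. Origin: at bench height under the push line, midway along. x across (away from the robot), y along, z up. The trolley has to go towards the rail's -y.
- trolley (a joint): Trolley position along the rail in m, growing towards the rail's -y: 0 touches the end stop behind, 0.440 the one ahead (keep 5 mm clear of both). The trolley's middle is at rail y = 0.220 - value. Moving mass nominally 5 kg (3.5 to 7, hidden); drag only 0.4 N per m/s plus 0.006 N, so it coasts far.
- trolley_mid (a point): Middle of the trolley: bed and housings are not to be touched. Axes as the rail; origin at bench height on the push line, mid-trolley. Grey bed 330 mm long (y), x -50 to +130, top at 66 mm. At each end (centres y -132.5, +132.5) a dark housing 65 mm long, 90 mm wide (x), top at 130 mm. At x 85 a clamped flange 76 mm across, top at 96 mm. Buffers: between the housings, at x 0.
- trolley_pointer (a point): Tip of the trolley's thin triangular pointer, in the middle of the bed's far edge, 60 mm above the bench, 150 mm from the push line.
- buffer_lead: Sprung buffer at the leading (-y) end: round plunger, 48 mm across at its rubber face, 35 mm out of its housing. Origin: centre of the face, 98 mm above the bench; free, it is at y -65 in the trolley frame, looking to +y. Pushing it to -y drives the trolley on. Spring 40 N/m from the free position, stroke 33 mm, little damping; never load it above 10 N.
- buffer_trail: The same buffer at the trailing (+y) end, free face at y +65 in the trolley frame, looking to -y; pushing it to +y brakes the trolley or drives it back. The free gap between the two faces is 130 mm, open from above.
- index_tip (a point): Tip of the pointed blade of the index block (dark steel, 50 mm foot, 63 mm high, fixed on the bench beside the rail's far side, at another place along it each time). Axes as the rail. The trolley is at the mark when its pointer's tip faces this tip along the rail's y (6 mm apart across).
- stop_face (a point): On the face of the end stop ahead (the rail's -y end), where the trolley's leading end face would strike, 90 mm above the bench.
- jar: Glass jar with a white lid, 60 mm across, 90 mm high, origin under its centre. Leave alone.
- can: Can, 66 mm across, 150 mm high, origin under its centre. Leave alone.
Mind the look-alikes: they are no part of the job. Leave any turquoise look-alike of the part that bears index_tip alone.

How it is judged:
On the way:
1. the trolley stands at the mark for 2 s (pointer within 12 mm along the rail, slower than 10 mm/s) (y of trolley_pointer in the frame of index_tip between -0.012 and 0.012 m and velocity of joint trolley between -0.01 and 0.01 m/s), for 2 s.
At the end, for the whole second after the job is handed in: The trolley's pointer is within 12 mm of the index tip along the rail and the trolley is slower than 10 mm/s, standing by itself (all of step 1); the robot touches nothing.
It fails at once if the trolley runs into an end stop (comes within 4 mm) (value of joint trolley above 0.436 m or value of joint trolley below 0.004 m).
It fails at once if a buffer is pressed or gripped with more than 10 N (contact force between the fingers and buffer_lead above 10 N or contact force between the fingers and buffer_trail above 10 N).
It fails at once if the robot touches the trolley's bed, housings or flange (more than 1.5 N) (contact force between any of the fingers, the arm and trolley_c0 above 1.5 N or contact force between any of the fingers, the arm and trolley_c1 above 1.5 N or contact force between any of the fingers, the arm and trolley_c2 above 1.5 N or contact force between any of the fingers, the arm and trolley_c3 above 1.5 N or contact force between any of the fingers, the arm and trolley_c4 above 1.5 N or contact force between any of the fingers, the arm and trolley_c5 above 1.5 N or contact force between any of the fingers, the arm and trolley_c6 above 1.5 N or contact force between any of the fingers, the arm and trolley_c7 above 1.5 N).
It fails at once if jar or can is moved more than 15 mm (distance of any of jar, can from where it was at the start of the episode above 0.015 m).
It also fails if it takes over 42 s, if anything falls off the work surface, if the arm or the gripper's body presses on something with over 40 N, if the wrist force passes 120 N, or if a joint passes its speed limit or range.

ROBOT

A 6-joint arm with a two-finger parallel gripper is mounted at the origin on the work surface. World frame = base frame: x ahead of the robot, y to its left, z up, the work surface at z = 0. Lengths are in m, angles in rad, forces in N, time in s.
With the tool pointing down it reaches from about 0.35 to 0.775 m from the base axis. Payload 5.5 kg.
Tool frame: the origin (TCP) lies between the finger pads; the fingertips stand 19 mm ahead of it and the grasp point (between the pads) is the TCP; z points along the fingers, y is the line along which they close (so a half turn about z gives the same grasp; the last joint's range is limited). The gripper opens to 85 mm and grips with 20 to 120 N. Pads are 22 mm wide; open, the fingers measure 114 mm over their backs; the gripper's body (76 mm by 85 mm) begins 54 mm behind the grasp point. The pads swing forward as they close: fully open they stand 13 mm farther back than shut.
Start: joints at [-1.381, 0.313, 0.046, 1.304, 0, 1.431], TCP at [0.186, -0.544, 0.25] pointing down, gripper open.
Joint ranges: [-2.76, 2.76], [-0.86, 1.69], [-1.03, 1.26], [-2.2, 2.34], [-1.47, 1.5], [-3.14, 3.14]. Speed limits (rad/s): [2.57, 2.57, 3.14, 3.14, 3.14, 3.14].

INTERFACE

Orientations are given as a unit quaternion [w, x, y, z].
In Python, from workcell import env gives the robot as it stands.
- The arm moves only by the shell command python3 -m pendant 'ROWS' [FORCE]. ROWS is JSON, a list of rows, each an object with "travel": the shift along the tool's x, y, z scaled (see below), a list of three; "rot": the turn, a rotation vector about the tool's x, y, z scaled (see below), a list of three; "fingers": the opening, from -1 (shut) to 1 (fully open). In form: [{"travel": [dx, dy, dz], "rot": [wx, wy, wz], "fingers": fingers}, ...]. A call has 1 to 10 rows; each row is the pose to reach, as a shift and turn from the pose commanded when the call began, along the tool's axes at that moment; what a row does not reach only later rows make up. The controller multiplies each number of a shift by 0.12 m and each number of a turn by 60 degrees. A row lasts 1/10 s, in which the tool goes at most 50 mm and 8.59 degrees, less where a joint would pass 70% of its speed; a pose out of reach is approached as far as the arm can. A call with a number of a shift or a turn outside -1 to 1 is refused whole. A call with a gripper value outside its range is refused whole. The fingers move at their own pace and stop on an object; FORCE is the grip in N (left out, the last holds). Time passes only in rows, so rows that repeat a pose let the fingers close. It gives the time, the measured TCP pose, the force, the opening and the grip force at its end, in the units of the state.
- env.get_state(): the state, without advancing time (a new reading comes with each control period).
- env.read_camera(name): name is "side" or "top"; returns (picture, depth): 400x640x3 uint8, blue, green, red; 400x640 float32, m along the optical axis (not along the pixel's ray), 0 where there is no reading.
- env.camera_model(name): a dict with "fovy" (degrees; the focal length in pixels is half the picture's height over the tangent of half this angle, whatever the lens; pixels are square), "cx", "cy" (the principal point, pixels), "k1" (the pictures are not rectified: a ray, as slopes to the right and down, at radius r is drawn at 1 + k1 r^2 times it, then the intrinsics apply), "rvec" (rotation vector, rad) and "tvec" (3), from world to camera coordinates, as OpenCV has them. Camera axes: x right, y down, z forward; pixel columns grow to the right and rows downward; lengths in m; the calibration is good to about 2 mm. A picture is of the moment at which its call begins. camera_model takes no time and is no camera call.
- env.hand_in(): hands the job in; it is judged then, once.
Trained networks look in the newest picture that a camera, given by its name, has taken for a name from the list of things; names that differ only in an ending like _2 or _b are one class to them, and where a whole thing is asked for, a point or a joint stands for the part that bears it (a point fixed in the world has none). Each returns a list of dicts, best first, with "conf" (0 to 1); they miss things now and then, are a little off and sometimes report something else, mostly with a low value. They report only what shows in the picture. A call takes as long as a camera call. They do not tell look-alikes from the thing itself.
- env.outline_of(camera, target): "mask" (400x640 bool, what is visible of it) and "xy" ([column, row] in pixels, amid what is visible of it).
The state is a dict: "clock": time; "joint_pos": joint angles; "qvel": joint speeds; "tau": joint torques, N m; "tcp_pos": TCP position; "orientation": TCP orientation; "wrist_force": force on the tool from outside, world axes, zero at the start; "ft_torque": the same for the moment, N m; "finger_gap": finger opening in m; "grip_force": force on a finger pad.
Only numpy, scipy, OpenCV 4.12 (cv2) and the standard library are available. Lean on these libraries where they do the work, as an engineer would, in place of code of your own. Each camera call takes 0.05 s, during which the arm holds its last target. There are 200 camera calls.

## Working session

There is one attempt and no reset: what is moved stays moved. The work goes in short steps, Python scripts to look and compute and a shell command to move; the robot and the scene stay as the last step left them, time stands still between calls to the robot, and variables do not carry over. Pictures are saved under pics/ and viewed, at most 10 in all, crops included, and the job is handed in when it is done.

```bash
mkdir -p pics; ls; python3 - <<'E'
from workcell import env
import cv2,numpy as np
print({k:np.round(v,3) for k,v in env.get_state().items()})
for c in("side","top"):
    im,d=env.read_camera(c); cv2.imwrite(f"pics/{c}0.png",im); print(env.camera_model(c))
E
```

```text
pics
{'clock': np.float64(0.0), 'joint_pos': array([-1.381,  0.314,  0.045,  1.304,  0.   ,  1.431]), 'qvel': array([-0.002, -0.   ,  0.001, -0.001,  0.002,  0.001]), 'tau': array([ 1.0000e-03, -4.8063e+01,  2.9853e+01,  1.9000e-02, -0.0000e+00,
       -0.0000e+00]), 'tcp_pos': array([ 0.186, -0.544,  0.249]), 'orientation': array([-0.001,  0.986,  0.164, -0.   ]), 'wrist_force': array([ 0.087, -0.099,  0.548]), 'ft_torque': array([-0.042,  0.053, -0.029]), 'grip_force': np.float64(0.0), 'finger_gap': np.float64(0.086)}
{'fovy': 54.889943080576195, 'cx': 324.2747725050486, 'cy': 203.72930758846147, 'k1': -0.04288324284994926, 'rvec': array([ 2.4425804 , -0.16796177,  0.07305251]), 'tvec': array([-0.55056445,  0.09411017,  1.01846983])}
{'fovy': 44.582550691826896, 'cx': 321.9299801497579, 'cy': 198.2320377477427, 'k1': -0.06534485348629707, 'rvec': array([ 2.19383765, -2.16975254,  0.05149293]), 'tvec': array([-0.02761442,  0.58312272,  1.360443  ])}
```

View pics/side0.png

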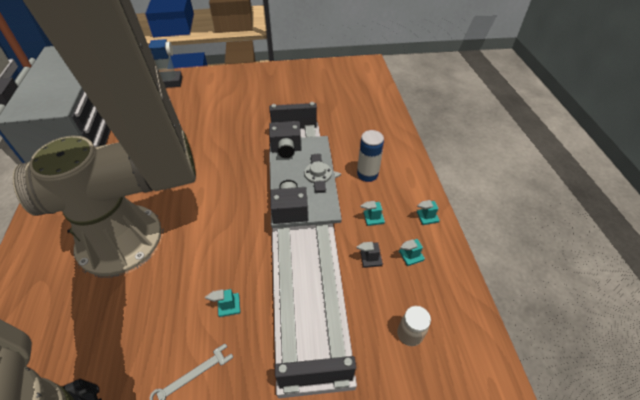

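View pics/top0.png

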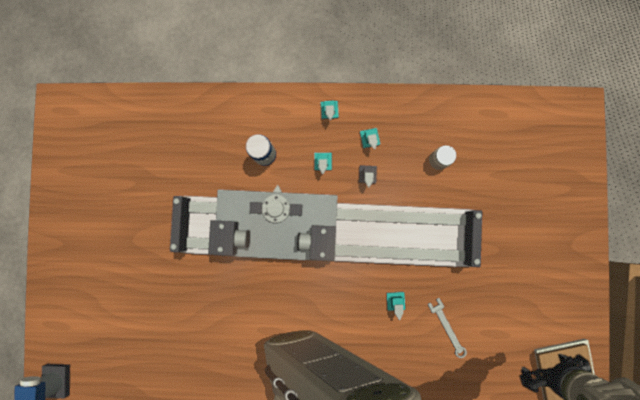

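Side view: the dark index block is at (371,253), in the top view at (369,176). The turquoise look-alikes in the top view are at (330,109), (371,139), (322,161) and (397,303). The dark steel block beside the rail's far side fits the description. I'll confirm it in an enlarged crop.

```bash
cat > h.py <<'E'
import numpy as np,cv2
from workcell import env
def cam(c):
    m=env.camera_model(c); f=200/np.tan(np.radians(m["fovy"]/2))
    K=np.array([[f,0,m["cx"]],[0,f,m["cy"]],[0,0,1]]); D=np.array([m["k1"],0,0,0,0.])
    return K,D,cv2.Rodrigues(m["rvec"])[0],m["tvec"]
def px2w(c,uv,z):
    K,D,R,t=cam(c)
    n=cv2.undistortPointsIter(np.array(uv,float).reshape(-1,1,2),K,D,None,None,(3,50,1e-10))[:,0] if 0 else cv2.undistortPoints(np.array(uv,float).reshape(-1,1,2),K,D)[:,0]
    d=np.c_[n,np.ones(len(n))]@R; o=-R.T@t
    return o+d*((z-o[2])/d[:,2])[:,None]
def w2px(c,P):
    K,D,R,t=cam(c)
    return cv2.projectPoints(np.array(P,float).reshape(-1,1,3),cv2.Rodrigues(R)[0],t,K,D)[0][:,0]
E
python3 - <<'E'
from h import *
im=cv2.imread("pics/top0.png"); d=env.read_camera("top")[1]
cv2.imwrite("pics/crop1.png",cv2.resize(im[150:275,165:265+65],None,fx=4.8,fy=4.8,interpolation=cv2.INTER_CUBIC))
cv2.imwrite("pics/crop2.png",cv2.resize(im[150:275,325:490],None,fx=4.8,fy=4.8,interpolation=cv2.INTER_CUBIC))
for t in("index_tip","trolley_pointer","buffer_lead","buffer_trail","stop_face","jar","can","rail","trolley"):
    for c in("top","side"):
        try:
            for o in env.outline_of(c,t)[:6]:
                m=o["mask"]; print(t,c,round(o["conf"],2),np.round(o["xy"],1),m.sum())
        except Exception as e: print(t,c,e)
        if c=="top" : pass
E
```

```text
index_tip top 0.88 [320.3 161.8] 318
index_tip top 0.86 [398.3 299.8] 344
index_tip top 0.82 [331.7 109.4] 306
index_tip top 0.76 [373.  136.9] 312
index_tip top 0.57 [367.4 174. ] 321
index_tip side 0.93 [224.5 300.5] 652
index_tip side 0.78 [374.1 213.4] 383
index_tip side 0.76 [409.8 251.1] 454
index_tip side 0.64 [370.  254.3] 540
index_tip side 0.62 [428.1 210.8] 416
trolley_pointer top 0.88 [273.7 225.7] 8168
trolley_pointer side 0.65 [298.7 177.6] 6238
buffer_lead top 0.52 [304.4 239. ] 232
buffer_lead side 0.53 [289.8 183.1] 156
buffer_trail top 0.72 [245.9 236. ] 283
buffer_trail side 0.7 [286.9 148.9] 264
stop_face top 0.69 [317.8 228.8] 18615
stop_face side 0.61 [304.  263.5] 19404
jar top 0.8 [443.6 158.4] 456
jar side 0.86 [411.3 328.1] 1003
can top 0.77 [260.5 151.1] 649
can side 0.67 [368.7 156.3] 1065
can side 0.21 [297.5 181.2] 6297
rail top 0.96 [320.2 228.5] 18656
rail top 0.71 [273.4 227.3] 8031
rail side 0.82 [306.6 264. ] 19582
trolley top 0.9 [271.5 227.9] 8258
trolley side 0.94 [300.2 178.5] 6252
trolley side 0.49 [287.6 147.3] 280
```

View pics/crop1.png

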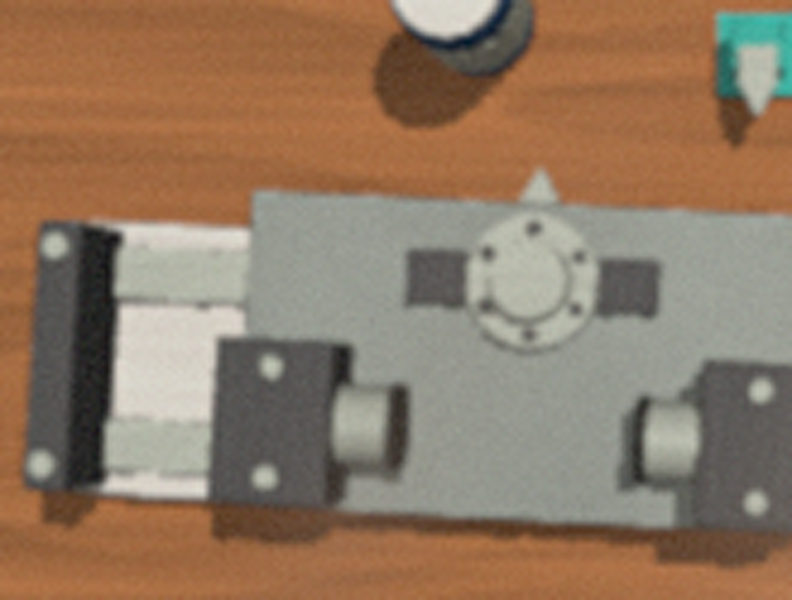

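View pics/crop2.png

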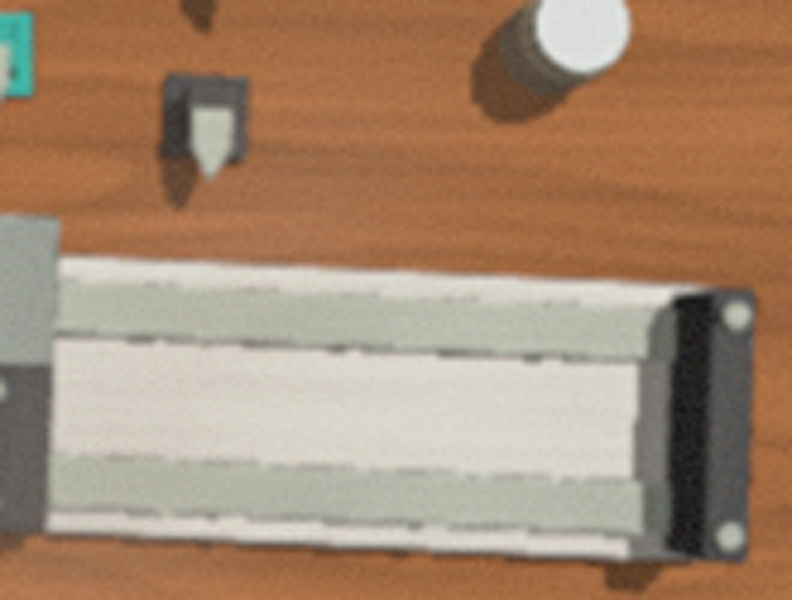

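The crops confirm it. The dark-footed block's blade tip is at top px ≈(368.4,187.1), beside the rail. The pointer tip is at ≈(277.1,184.6), and the other four blocks are turquoise.

```bash
python3 - <<'E'
from h import *
C=lambda u,v,o:((u+.5)/4.8-.5+o,(v+.5)/4.8-.5+150)
a=[C(55,246,165),C(40,464,165),C(737,317,325),C(730,537,325)]
s=px2w("top",a,.115); print("screws",s.round(4))
L=(s[0]+s[1])/2;Rr=(s[2]+s[3])/2
print("len",np.linalg.norm(L-Rr),np.linalg.norm(s[0]-s[1]),np.linalg.norm(s[2]-s[3]))
ey=(L-Rr)/np.linalg.norm(L-Rr); yaw=np.arctan2(-ey[0],ey[1]); print("yaw deg",np.degrees(yaw))
ex=np.array([np.cos(yaw),np.sin(yaw),0]); ey=np.array([-np.sin(yaw),np.cos(yaw),0])
mid=(L+Rr)/2; org=mid-ex*.03; print("org",org)
p=px2w("top",[C(540,165,165)],.06)[0]; i=px2w("top",[C(210,183,325)],.06)[0]
for n,q in(("pointer",p),("index",i)): print(n,q.round(4),"rail x,y",(q-org)@ex,(q-org)@ey)
hs=px2w("top",[C(270,366,165),C(264,477,165),C(761,390,165),C(756,503,165)],.13)
print("housing screws rail",[( ((q-org)@ex).round(4),((q-org)@ey).round(4)) for q in hs])
# depth-based cross check
for c in("top","side"):
    K,D,R,t=cam(c); im,d=env.read_camera(c)
    vv,uu=np.mgrid[0:400,0:640]; n=cv2.undistortPoints(np.stack([uu,vv],-1).reshape(-1,1,2).astype(float),K,D)[:,0]
    W=((np.c_[n,np.ones(len(n))]*d.reshape(-1,1))-t)@R; W=W[d.ravel()>0]
    r=np.c_[(W-org)@ex,(W-org)@ey,W[:,2]]
    def st(nm,k): 
        q=r[k]; print(c,nm,len(q),np.percentile(q,[2,50,98],axis=0).round(4).tolist())
    x,y,z=r.T
    st("stop-",(abs(z-.115)<.006)&(abs(x-.03)<.12)&(y<-.36)&(y>-.46)); st("stop+",(abs(z-.115)<.006)&(abs(x-.03)<.12)&(y>.36)&(y<.46))
    st("hous",(abs(z-.13)<.005)&(abs(x)<.08)&(abs(y)<.38)); st("bed",(abs(z-.066)<.005)&(x>-.07)&(x<.132)&(abs(y)<.36))
    st("idx",(z>.045)&(z<.075)&(abs(x-.175)<.025)&(abs(y-(i-org)@ey)<.03))
    st("ptr",(z>.05)&(z<.075)&(x>.135)&(x<.16)&(abs(y-(p-org)@ey)<.03))
E
```

```text
screws [[ 0.5662  0.3643  0.115 ]
 [ 0.446   0.3693  0.115 ]
 [ 0.5358 -0.4335  0.115 ]
 [ 0.416  -0.4291  0.115 ]]
len 0.7986837977696465 0.12030771869443774 0.11991659630464856
yaw deg -2.1701637858403235
org [ 0.4610391  -0.03110489  0.115     ]
pointer [0.6187 0.1019 0.06  ] rail x,y 0.1525474771719343 0.13888557830352682
index [ 0.6109 -0.1488  0.06  ] rail x,y 0.1542595619970863 -0.11191990602407094
housing screws rail [(np.float64(0.0302), np.float64(0.2718)), (np.float64(-0.0298), np.float64(0.2714)), (np.float64(0.0307), np.float64(0.0052)), (np.float64(-0.03), np.float64(0.0049))]
top stop- 529 [[-0.0397, -0.408, 0.1101], [0.0315, -0.3946, 0.1153], [0.1019, -0.3832, 0.1206]]
top stop+ 505 [[-0.0402, 0.3852, 0.1095], [0.0313, 0.3961, 0.1149], [0.1011, 0.4099, 0.1201]]
top hous 1630 [[-0.0432, -0.0233, 0.1256], [-0.0001, 0.0388, 0.1302], [0.0427, 0.2993, 0.1344]]
top bed 4612 [[-0.0476, -0.0175, 0.0616], [0.0531, 0.1372, 0.0661], [0.1273, 0.2932, 0.0704]]
top idx 120 [[0.1614, -0.1237, 0.0509], [0.1837, -0.11, 0.0625], [0.1987, -0.0961, 0.068]]
top ptr 21 [[0.1353, 0.1324, 0.0569], [0.1389, 0.1382, 0.0634], [0.1482, 0.1451, 0.068]]
side stop- 1138 [[-0.0406, -0.41, 0.1105], [0.031, -0.399, 0.1146], [0.1036, -0.3855, 0.1202]]
side stop+ 264 [[-0.0417, 0.3825, 0.1094], [0.0272, 0.3924, 0.1135], [0.1008, 0.4083, 0.1202]]
side hous 1222 [[-0.0418, -0.026, 0.1263], [0.0007, 0.0245, 0.1303], [0.044, 0.2989, 0.1338]]
side bed 3032 [[-0.0461, -0.0262, 0.0629], [0.0615, 0.1332, 0.0663], [0.1289, 0.2921, 0.0696]]
side idx 153 [[0.1602, -0.1257, 0.0482], [0.1838, -0.114, 0.0624], [0.1989, -0.101, 0.0655]]
side ptr 22 [[0.1359, 0.1301, 0.0573], [0.1406, 0.1356, 0.0633], [0.149, 0.1459, 0.0651]]
```

```bash
python3 -m pendant '[{"travel":[0.3,-0.25,0],"rot":[0,0,0.13],"fingers":-1},{"travel":[0.6,-0.45,0],"rot":[0,0,0.26],"fingers":-1},{"travel":[0.77,-0.6,0],"rot":[0,0,0.351],"fingers":-1}]'
python3 -m pendant '[{"travel":[0.2,-0.33,0],"rot":[0,0,0],"fingers":-1},{"travel":[0.4,-0.66,0],"rot":[0,0,0],"fingers":-1},{"travel":[0.6,-1,0],"rot":[0,0,0],"fingers":-1}]'
cat >> h.py <<'E'
YAW=np.radians(-2.17); EX=np.array([np.cos(YAW),np.sin(YAW),0]); EY=np.array([-np.sin(YAW),np.cos(YAW),0]); ORG=np.array([.46104,-.0311,0])
def hand():
    s=env.get_state(); q=s["orientation"]; p=s["tcp_pos"]-ORG
    R=np.array([[1-2*(q[2]**2+q[3]**2),2*(q[1]*q[2]-q[0]*q[3])],[2*(q[1]*q[2]+q[0]*q[3]),0]])
    return s["clock"],np.r_[p@EX,p@EY,p[2]],np.degrees(np.arctan2(R[1,0],R[0,0]))-np.degrees(YAW),s["finger_gap"],s["wrist_force"]
E
python3 -c "
from h import *
print(hand())"
```

```text
clock: 1.45
tcp_pos: [0.2513, -0.444, 0.2502]
orientation: [-0.0, 1.0, -0.021, 0.0]
wrist_force: [-0.5, -0.9, 0.4]
finger_gap: 0.0437
grip_force: 0.0
clock: 1.75
tcp_pos: [0.3274, -0.3275, 0.2505]
orientation: [0.0, 1.0, -0.019, 0.0]
wrist_force: [0.7, -0.4, 0.1]
finger_gap: 0.0001
grip_force: 0.0
(1.75, array([-0.12227369, -0.30123621,  0.25045361]), np.float64(-0.045737958790379896), 7.534578974072249e-05, array([ 0.69264771, -0.43185009,  0.08073888]))
```

```bash

for i in 1; do :; done
python3 -m pendant '[{"travel":[0.1,-0.33,0],"rot":[0,0,0],"fingers":-1},{"travel":[0.2,-0.66,0],"rot":[0,0,0],"fingers":-1},{"travel":[0.3,-1,0],"rot":[0,0,0],"fingers":-1}]' >/dev/null
python3 -m pendant '[{"travel":[0.1,-0.33,0],"rot":[0,0,0],"fingers":-1},{"travel":[0.2,-0.66,0],"rot":[0,0,0],"fingers":-1},{"travel":[0.3,-1,0],"rot":[0,0,0],"fingers":-1}]' >/dev/null
python3 -m pendant '[{"travel":[0.1,-0.33,0],"rot":[0,0,0],"fingers":-1},{"travel":[0.2,-0.66,0],"rot":[0,0,0],"fingers":-1},{"travel":[0.3,-1,0],"rot":[0,0,0],"fingers":-1},{"travel":[0.3,-1,0],"rot":[0,0,0],"fingers":-1}]'
python3 -c "
from h import *
print(hand())"
```

```text
clock: 2.75
tcp_pos: [0.4492, 0.0309, 0.2504]
orientation: [-0.001, 1.0, -0.016, 0.001]
wrist_force: [-0.6, -0.6, -0.3]
finger_gap: -0.0006
grip_force: 0.0
(2.75, array([-0.01415418,  0.06149781,  0.2503869 ]), np.float64(0.38503410012258676), -0.0005868204013227986, array([-0.62899411, -0.64423485, -0.29180763]))
```

```bash
python3 -m pendant '[{"travel":[0.06,-0.32,0],"rot":[0,0,0],"fingers":-1},{"travel":[0.118,-0.642,0],"rot":[0,0,0],"fingers":-1},{"travel":[0.118,-0.642,0],"rot":[0,0,0],"fingers":-1},{"travel":[0.118,-0.642,0],"rot":[0,0,0],"fingers":-1}]'
cat >> h.py <<'E'
def strip(im,x0=.088,x1=.153,y0=-.36,y1=.36,z=.062,s=.001):
    ys=np.arange(y1,y0,-s); xs=np.arange(x1,x0,-s)
    X,Y=np.meshgrid(xs,ys,indexing="ij")
    P=ORG+X[...,None]*EX+Y[...,None]*EY+np.array([0,0,z])
    uv=w2px("top",P.reshape(-1,3)).reshape(*X.shape,2).astype(np.float32)
    return cv2.remap(im,uv[...,0],uv[...,1],cv2.INTER_CUBIC)
REF=strip(cv2.imread("pics/top0.png")); 
Y0=.1385; HW=185  # template half width in mm
C0=int(round((.36-Y0)/.001)); TPL=REF[:,C0-HW:C0+HW]
def track():
    """trolley middle rail-y, score"""
    t=env.get_state()["clock"]; im,_=env.read_camera("top")
    r=cv2.matchTemplate(strip(im),TPL,cv2.TM_CCOEFF_NORMED)[0]; k=int(r.argmax())
    d=0
    if 0<k<len(r)-1: d=.5*(r[k-1]-r[k+1])/(r[k-1]-2*r[k]+r[k+1])
    return t,Y0-(k+d-(C0-HW))*.001,r[k],im
def report(dt=True):
    t,y,c,im=track(); h=hand()
    print("t %.2f trolley %.4f (score %.2f) to go %.4f | hand x %.4f y %.4f z %.4f rel %.4f yaw %.2f gap %.3f F %s"%(t,y,c,y+.112,*h[1],h[1][1]-y,h[2],h[3],h[4].round(1)))
    return im
E
python3 - <<'E'
from h import *
im=report(); report()
cv2.imwrite("pics/top1.png",im)
E
```

```text
clock: 3.15
tcp_pos: [0.4651, 0.0799, 0.2501]
orientation: [-0.009, 1.0, -0.005, -0.0]
wrist_force: [0.3, 0.7, 0.0]
finger_gap: -0.0001
grip_force: 0.0
t 3.15 trolley 0.1385 (score 1.00) to go 0.2505 | hand x -0.0002 y 0.1108 z 0.2502 rel -0.0277 yaw 1.59 gap 0.000 F [0.5 0.4 0.1]
t 3.20 trolley 0.1385 (score 1.00) to go 0.2505 | hand x -0.0003 y 0.1107 z 0.2502 rel -0.0278 yaw 1.57 gap -0.000 F [-1.  -0.8 -0.4]
```

View pics/top1.png

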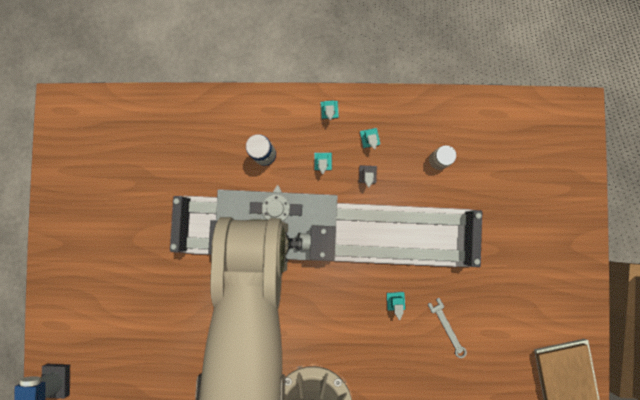

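The view shows the trolley still (pointer at (277,187)) and the hand over the gap. The hand stopped 28 mm short, so I'll check the joints.

```bash
python3 - <<'E'
from h import *
s=env.get_state(); print(s["joint_pos"].round(3),s["qvel"].round(3),s["tcp_pos"].round(4),s["orientation"].round(4))
E
```

```text
[-0.011  0.112 -0.209  1.25   0.017  3.141] [-0.003 -0.003 -0.     0.     0.003 -0.001] [0.465  0.0795 0.2502] [-8.600e-03  9.999e-01 -5.200e-03 -3.000e-04]
```

Joint 6 is at its limit, so I'll turn the tool back 90° and let the tool x axis run along the rail.

```bash
python3 -m pendant '[{"travel":[0,0,0],"rot":[0,0,-0.14],"fingers":-1},{"travel":[0,0,0],"rot":[0,0,-0.28],"fingers":-1},{"travel":[0,0,0],"rot":[0,0,-0.42],"fingers":-1},{"travel":[0,0,0],"rot":[0,0,-0.56],"fingers":-1},{"travel":[0,0,0],"rot":[0,0,-0.7],"fingers":-1},{"travel":[0,0,0],"rot":[0,0,-0.84],"fingers":-1},{"travel":[0,0,0],"rot":[0,0,-1],"fingers":-1},{"travel":[0,0,0],"rot":[0,0,-1],"fingers":-1}]'
python3 -c "
from h import *
print(hand(), env.get_state()['orientation'].round(4),env.get_state()['joint_pos'].round(3))"
```

```text
clock: 4.05
tcp_pos: [0.465, 0.0795, 0.2503]
orientation: [-0.008, 0.868, 0.496, 0.004]
wrist_force: [-0.2, -0.2, 0.6]
finger_gap: -0.0002
grip_force: 0.0
(4.05, array([-0.00025701,  0.11068102,  0.25034005]), np.float64(61.626308159667815), -0.00017217352131268857, array([-0.2307002 , -0.23776535,  0.56917438])) [-0.0076  0.8683  0.4959  0.0043] [-0.012  0.112 -0.209  1.25   0.017  2.092]
```

```bash
cat >> h.py <<'E'
from scipy.spatial.transform import Rotation as Ro
def goto(x,y,z):
    s=env.get_state(); q=s["orientation"]; R=Ro.from_quat([q[1],q[2],q[3],q[0]]).as_matrix()
    Rd=np.column_stack([EY,EX,[0,0,-1]])
    d=R.T@(ORG+x*EX+y*EY+np.array([0,0,z])-s["tcp_pos"])
    print("travel",(d/.12).round(3),"rot",np.degrees(Ro.from_matrix(R.T@Rd).as_rotvec()/60).round(3))
E
python3 -c "
from h import *
goto(0,.1385,.25)"
```

```text
travel [ 0.205 -0.108  0.007] rot [-0.005 -0.016 -0.473]
```

```bash
python3 -m pendant '[{"travel":[0.1,-0.05,0],"rot":[0,-0.005,-0.13],"fingers":-1},{"travel":[0.205,-0.108,0.007],"rot":[0,-0.01,-0.27],"fingers":-1},{"travel":[0.205,-0.108,0.007],"rot":[-0.005,-0.015,-0.4],"fingers":-1},{"travel":[0.205,-0.108,0.007],"rot":[-0.005,-0.016,-0.473],"fingers":-1},{"travel":[0.205,-0.108,0.007],"rot":[-0.005,-0.016,-0.473],"fingers":-1}]'
python3 -c "
from h import *
report();goto(0,.1385,.108)"
```

```text
clock: 4.55
tcp_pos: [0.4663, 0.1079, 0.2499]
orientation: [0.0, 0.721, 0.693, 0.0]
wrist_force: [-0.4, -0.6, -0.5]
finger_gap: 0.0001
grip_force: 0.0
t 4.55 trolley 0.1385 (score 1.00) to go 0.2505 | hand x 0.0001 y 0.1391 z 0.2500 rel 0.0005 yaw 89.79 gap -0.000 F [-0.3  0.2  0.3]
travel [-5.000e-03 -1.000e-03  1.183e+00] rot [ 0.    -0.    -0.003]
```

Centred over the gap. I'll lower in two calls.

```bash
python3 -m pendant '[{"travel":[0,0,0.3],"rot":[0,0,0],"fingers":-1},{"travel":[0,0,0.6],"rot":[0,0,0],"fingers":-1},{"travel":[0,0,0.6],"rot":[0,0,0],"fingers":-1}]' >/dev/null
python3 -m pendant '[{"travel":[0,0,0.3],"rot":[0,0,0],"fingers":-1},{"travel":[0,0,0.55],"rot":[0,0,0],"fingers":-1},{"travel":[0,0,0.58],"rot":[0,0,0],"fingers":-1},{"travel":[0,0,0.58],"rot":[0,0,0],"fingers":-1}]'
python3 - <<'E'
from h import *
report();goto(0,.1385,.108)
im,_=env.read_camera("side"); cv2.imwrite("pics/side1.png",cv2.resize(im[90:240,220:400],None,fx=4,fy=4,interpolation=cv2.INTER_CUBIC))
E
```

```text
clock: 5.3
tcp_pos: [0.4667, 0.1082, 0.1092]
orientation: [-0.0, 0.721, 0.693, -0.0]
wrist_force: [0.4, 0.0, 0.5]
finger_gap: -0.0001
grip_force: 0.0
t 5.30 trolley 0.1385 (score 1.00) to go 0.2505 | hand x 0.0012 y 0.1396 z 0.1100 rel 0.0011 yaw 90.00 gap -0.000 F [0.4 0.2 0.3]
travel [-0.009 -0.01   0.017] rot [ 0.002 -0.    -0.   ]
```

View pics/side1.png

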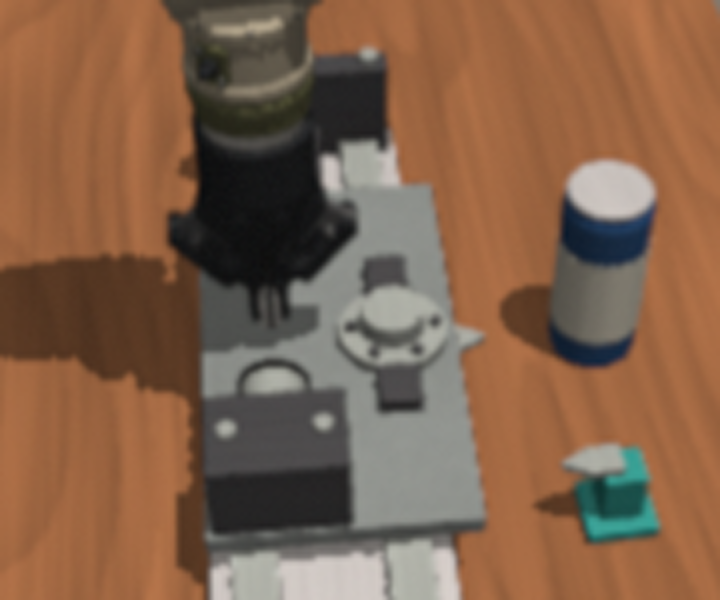

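```bash
python3 -m pendant '[{"travel":[-0.3,0,0],"rot":[0,0,0],"fingers":-1},{"travel":[-0.54,0,0],"rot":[0,0,0],"fingers":-1},{"travel":[-0.63,0,0],"rot":[0,0,0],"fingers":-1},{"travel":[-0.63,0,0],"rot":[0,0,0],"fingers":-1},{"travel":[-0.63,0,0],"rot":[0,0,0],"fingers":-1}]'
python3 -c "
from h import *
report();report()"
```

```text
clock: 5.9
tcp_pos: [0.4645, 0.0332, 0.1093]
orientation: [0.0, 0.72, 0.694, 0.001]
wrist_force: [0.2, 1.6, 0.1]
finger_gap: -0.0003
grip_force: 0.2
t 5.90 trolley 0.1313 (score 0.99) to go 0.2433 | hand x 0.0008 y 0.0646 z 0.1090 rel -0.0666 yaw 90.09 gap -0.000 F [-0.   0.3  0.7]
t 5.95 trolley 0.1291 (score 0.99) to go 0.2411 | hand x 0.0005 y 0.0648 z 0.1087 rel -0.0643 yaw 90.11 gap -0.000 F [ 1.  -0.3  0.8]
```

```bash
python3 -m pendant '[{"travel":[0,0,0],"rot":[0,0,0],"fingers":-1},{"travel":[0,0,0],"rot":[0,0,0],"fingers":-1},{"travel":[0,0,0],"rot":[0,0,0],"fingers":-1},{"travel":[0,0,0],"rot":[0,0,0],"fingers":-1}]' >/dev/null
python3 -c "
from h import *
report()"
python3 -m pendant '[{"travel":[0,0,0],"rot":[0,0,0],"fingers":-1},{"travel":[0,0,0],"rot":[0,0,0],"fingers":-1},{"travel":[0,0,0],"rot":[0,0,0],"fingers":-1},{"travel":[0,0,0],"rot":[0,0,0],"fingers":-1}]' >/dev/null
python3 -c "
from h import *
report()"
```

```text
t 6.40 trolley 0.1059 (score 0.98) to go 0.2179 | hand x 0.0002 y 0.0642 z 0.1082 rel -0.0417 yaw 90.08 gap 0.000 F [-0.1 -0.2 -0.1]
t 6.85 trolley 0.0835 (score 0.98) to go 0.1955 | hand x 0.0003 y 0.0640 z 0.1083 rel -0.0196 yaw 90.06 gap 0.000 F [ 0.   0.2 -0.1]
```

```bash
python3 -m pendant '[{"travel":[0,0,0],"rot":[0,0,0],"fingers":-1},{"travel":[0,0,0],"rot":[0,0,0],"fingers":-1},{"travel":[-0.1,0,0],"rot":[0,0,0],"fingers":-1},{"travel":[-0.2,0,0],"rot":[0,0,0],"fingers":-1},{"travel":[-0.3,0,0],"rot":[0,0,0],"fingers":-1},{"travel":[-0.4,0,0],"rot":[0,0,0],"fingers":-1},{"travel":[-0.5,0,0],"rot":[0,0,0],"fingers":-1},{"travel":[-0.5,0,0],"rot":[0,0,0],"fingers":-1},{"travel":[-0.5,0,0],"rot":[0,0,0],"fingers":-1},{"travel":[-0.5,0,0],"rot":[0,0,0],"fingers":-1}]' >/dev/null
python3 -c "
from h import *
report();goto(0,-.045,.108)"
```

```text
t 7.90 trolley 0.0353 (score 0.97) to go 0.1473 | hand x 0.0002 y 0.0043 z 0.1082 rel -0.0310 yaw 90.09 gap 0.000 F [ 0.5 -0.1 -0.2]
travel [-0.411 -0.003  0.002] rot [ 0.    -0.001  0.001]
```

```bash
python3 -m pendant '[{"travel":[0,0,0],"rot":[0,0,0],"fingers":-1},{"travel":[0,0,0],"rot":[0,0,0],"fingers":-1},{"travel":[0,0,0],"rot":[0,0,0],"fingers":-1},{"travel":[0,0,0],"rot":[0,0,0],"fingers":-1},{"travel":[0,0,0],"rot":[0,0,0],"fingers":-1},{"travel":[-0.08,0,0],"rot":[0,0,0],"fingers":-1},{"travel":[-0.16,0,0],"rot":[0,0,0],"fingers":-1},{"travel":[-0.24,0,0],"rot":[0,0,0],"fingers":-1},{"travel":[-0.32,0,0],"rot":[0,0,0],"fingers":-1},{"travel":[-0.4,0,0],"rot":[0,0,0],"fingers":-1}]' >/dev/null
python3 -c "
from h import *
report()"
python3 -m pendant '[{"travel":[0,0,0],"rot":[0,0,0],"fingers":-1},{"travel":[0,0,0],"rot":[0,0,0],"fingers":-1},{"travel":[0,0,0],"rot":[0,0,0],"fingers":-1},{"travel":[0,0,0],"rot":[0,0,0],"fingers":-1},{"travel":[0,0,0],"rot":[0,0,0],"fingers":-1},{"travel":[0,0,0],"rot":[0,0,0],"fingers":-1},{"travel":[0,0,0],"rot":[0,0,0],"fingers":-1}]' >/dev/null
python3 -c "
from h import *
report();goto(0,-.045,.108)"
```

```text
t 8.95 trolley -0.0081 (score 0.96) to go 0.1039 | hand x 0.0006 y -0.0462 z 0.1083 rel -0.0381 yaw 89.97 gap -0.000 F [ 0.7 -0.6  0.2]
t 9.70 trolley -0.0364 (score 0.97) to go 0.0756 | hand x 0.0004 y -0.0439 z 0.1083 rel -0.0075 yaw 90.08 gap 0.000 F [-0.6  0.  -0.2]
travel [-0.009 -0.003  0.002] rot [ 0.    -0.     0.001]
```

```bash
python3 -m pendant '[{"travel":[-0.02,0,0],"rot":[0,0,0],"fingers":-1},{"travel":[-0.02,0,0],"rot":[0,0,0],"fingers":-1},{"travel":[-0.02,0,0],"rot":[0,0,0],"fingers":-1},{"travel":[-0.02,0,0],"rot":[0,0,0],"fingers":-1},{"travel":[-0.02,0,0],"rot":[0,0,0],"fingers":-1},{"travel":[-0.02,0,0],"rot":[0,0,0],"fingers":-1},{"travel":[-0.02,0,0],"rot":[0,0,0],"fingers":-1},{"travel":[-0.02,0,0],"rot":[0,0,0],"fingers":-1},{"travel":[-0.02,0,0],"rot":[0,0,0],"fingers":-1},{"travel":[-0.02,0,0],"rot":[0,0,0],"fingers":-1}]' >/dev/null
python3 -c "
from h import *
report()"
python3 -m pendant '[{"travel":[0,0,0],"rot":[0,0,0],"fingers":-1},{"travel":[0,0,0],"rot":[0,0,0],"fingers":-1},{"travel":[0,0,0],"rot":[0,0,0],"fingers":-1},{"travel":[0,0,0],"rot":[0,0,0],"fingers":-1},{"travel":[0,0,0],"rot":[0,0,0],"fingers":-1},{"travel":[0,0,0],"rot":[0,0,0],"fingers":-1},{"travel":[0,0,0],"rot":[0,0,0],"fingers":-1}]' >/dev/null
python3 -c "
from h import *
report()"
```

```text
t 10.75 trolley -0.0726 (score 0.96) to go 0.0394 | hand x 0.0004 y -0.0464 z 0.1083 rel 0.0262 yaw 90.07 gap 0.000 F [ 0.6 -0.1 -0.3]
t 11.50 trolley -0.0960 (score 0.96) to go 0.0160 | hand x 0.0004 y -0.0464 z 0.1083 rel 0.0496 yaw 90.07 gap -0.000 F [0.4 0.3 0.4]
```

```bash
python3 -m pendant '[{"travel":[0,0,0],"rot":[0,0,0],"fingers":-1},{"travel":[0,0,0],"rot":[0,0,0],"fingers":-1},{"travel":[0,0,0],"rot":[0,0,0],"fingers":-1},{"travel":[0,0,0],"rot":[0,0,0],"fingers":-1}]' >/dev/null
python3 -c "
from h import *
report();report()"
```

```text
t 11.95 trolley -0.1084 (score 0.96) to go 0.0036 | hand x 0.0004 y -0.0464 z 0.1083 rel 0.0620 yaw 90.07 gap 0.000 F [ 0.3  0.4 -0.1]
t 12.00 trolley -0.1095 (score 0.96) to go 0.0025 | hand x 0.0004 y -0.0464 z 0.1083 rel 0.0630 yaw 90.06 gap 0.000 F [-0.4 -0.1  0.8]
```

```bash
python3 -m pendant '[{"travel":[0,0,0],"rot":[0,0,0],"fingers":-1},{"travel":[-0.03,0,0],"rot":[0,0,0],"fingers":-1},{"travel":[-0.4,0,0],"rot":[0,0,0],"fingers":-1},{"travel":[-0.52,0,0],"rot":[0,0,0],"fingers":-1},{"travel":[-0.52,0,0],"rot":[0,0,0],"fingers":-1}]' >/dev/null
python3 -c "
from h import *
report()"
python3 -m pendant '[{"travel":[0,0,0],"rot":[0,0,0],"fingers":-1},{"travel":[0,0,0],"rot":[0,0,0],"fingers":-1},{"travel":[0,0,0],"rot":[0,0,0],"fingers":-1},{"travel":[0,0,0],"rot":[0,0,0],"fingers":-1},{"travel":[0,0,0],"rot":[0,0,0],"fingers":-1}]' >/dev/null
python3 -c "
from h import *
report()"
```

```text
t 12.55 trolley -0.1123 (score 0.96) to go -0.0003 | hand x 0.0004 y -0.1095 z 0.1082 rel 0.0028 yaw 89.93 gap 0.000 F [-0.1 -0.4 -1.2]
t 13.10 trolley -0.1131 (score 0.95) to go -0.0011 | hand x 0.0005 y -0.1085 z 0.1083 rel 0.0046 yaw 90.09 gap -0.000 F [-0.5 -0.1 -0.7]
```

The trolley is nearly still, about 1 mm from the mark. I'll raise the hand clear.

```bash
python3 -m pendant '[{"travel":[0,0,-0.2],"rot":[0,0,0],"fingers":-1},{"travel":[0,0,-0.5],"rot":[0,0,0],"fingers":-1},{"travel":[0,0,-0.8],"rot":[0,0,0],"fingers":-1},{"travel":[0,0,-1],"rot":[0,0,0],"fingers":-1},{"travel":[0,0,-1],"rot":[0,0,0],"fingers":-1},{"travel":[0,0,-1],"rot":[0,0,0],"fingers":-1},{"travel":[0,0,-1],"rot":[0,0,0],"fingers":-1},{"travel":[0,0,-1],"rot":[0,0,0],"fingers":-1},{"travel":[0,0,-1],"rot":[0,0,0],"fingers":-1},{"travel":[0,0,-1],"rot":[0,0,0],"fingers":-1}]' >/dev/null
python3 -m pendant '[{"travel":[0,0,0],"rot":[0,0,0],"fingers":-1},{"travel":[0,0,0],"rot":[0,0,0],"fingers":-1},{"travel":[0,0,0],"rot":[0,0,0],"fingers":-1},{"travel":[0,0,0],"rot":[0,0,0],"fingers":-1},{"travel":[0,0,0],"rot":[0,0,0],"fingers":-1},{"travel":[0,0,0],"rot":[0,0,0],"fingers":-1},{"travel":[0,0,0],"rot":[0,0,0],"fingers":-1},{"travel":[0,0,0],"rot":[0,0,0],"fingers":-1},{"travel":[0,0,0],"rot":[0,0,0],"fingers":-1},{"travel":[0,0,0],"rot":[0,0,0],"fingers":-1}]' >/dev/null
python3 - <<'E'
from h import *
im=report(); cv2.imwrite("pics/top2.png",cv2.resize(im[150:275,290:455],None,fx=4.8,fy=4.8,interpolation=cv2.INTER_CUBIC))
E
```

```text
t 15.15 trolley -0.1135 (score 0.96) to go -0.0015 | hand x 0.0004 y -0.1088 z 0.2282 rel 0.0047 yaw 90.06 gap -0.000 F [-1.2 -0.7  0. ]
```

View pics/top2.png

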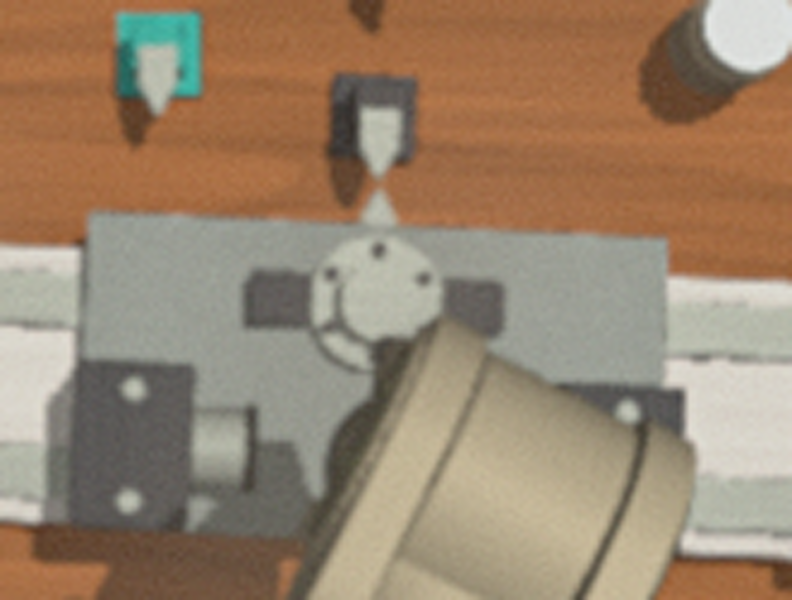

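The crop shows the pointer tip at (378,188) facing the dark block's blade tip at (379,178). The hand is well above the trolley. It has stood at the mark for more than 2 s, so I'm handing in.

```bash
python3 -c "
from h import *
report(); print(env.hand_in())"
```

```text
t 15.20 trolley -0.1135 (score 0.95) to go -0.0015 | hand x 0.0004 y -0.1088 z 0.2282 rel 0.0047 yaw 90.07 gap -0.000 F [-0.  -0.6  0.7]
the job is handed in; nothing more can be done
None
```

I handed the job in at about 15 s: the trolley stands by itself about 1.5 mm past the index tip with the hand clear, and I never went near the jar or the can; the hand-in returned no verdict.

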